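# Load a cast glass block on the inspection turntable and index it to the lamp

### The arm

A 7-joint arm with a two-finger parallel gripper is mounted at the origin on the work surface. World frame = base frame: x ahead of the robot, y to its left, z up, the work surface at z = 0. Lengths are in m, angles in rad, forces in N, time in s.
With the tool pointing down it reaches from about 0.4 to 0.85 m from the base axis. Payload 10.4 kg.
Tool frame: the origin (TCP) lies midway between the tips of the shut fingers; the grasp point (between the pads) lies 19 mm behind it; z points along the fingers, x is the direction in which the jaws open and shut, and the axes are right-handed (so a half turn about z gives the same grasp; the last joint's range is limited). The gripper opens to 85 mm and grips with 20 to 120 N. Pads are 22 mm wide; open, the fingers measure 114 mm over their backs; the gripper's body (76 mm by 85 mm) begins 54 mm behind the grasp point. The pads swing forward as they close: fully open they stand 13 mm farther back than shut.
Start: joints at [-1.29, 0.332, -0.065, 1.46, 0.022, 1.35, -0.088], TCP at [0.187, 0.596, 0.199] pointing down, gripper open.
Joint ranges: [-2.6, 2.6], [-0.5, 2.12], [-1.47, 1.34], [0.16, 2.42], [-1.27, 4.41], [0.06, 2.06], [-2.6, 2.6]. Speed limits (rad/s): [2.22, 2.22, 2.79, 2.79, 3.14, 3.14, 3.14].

### API

Orientations are given as a unit quaternion [x, y, z, w].
In Python, from workcell import monitor, eyes, ticket, models gives the robot as it stands.
- The arm moves only by the tool servo_tool, never from a script. Its argument "motion" is a list of rows, each a list of 7 numbers: the opening, from 0 (shut) to 1 (fully open), then the shift along the tool's x, y, z in m, then the turn, a rotation vector about the tool's x, y, z in degrees. In form: [[fingers, tx, ty, tz, rx, ry, rz], ...]. A call has 1 to 20 rows; each row is the pose to reach, as a shift and turn from the pose commanded when the call began, along the tool's axes at that moment; what a row does not reach only later rows make up. A row lasts 1/8 s, in which the tool goes at most 62.5 mm and 10.7 degrees, less where a joint would pass 70% of its speed; a pose out of reach is approached as far as the arm can. A call with a gripper value outside its range is refused whole. The fingers move at their own pace and stop on an object; "grip_force" is the grip in N (left out, the last holds). Time passes only in rows, so rows that repeat a pose let the fingers close. It gives the time, the measured TCP pose, the force and the opening at its end, in the units of the state.
- monitor.get_obs(): the state, without advancing time (a new reading comes with each control period).
- eyes.camera(name): name is "scene" or "top" or "wrist"; returns (picture, depth): 400x640x3 uint8, blue, green, red; 400x640 float32, m along the optical axis (not along the pixel's ray), 0 where there is no reading.
- eyes.camera_info(name): a dict with "intrinsics" (3x3 intrinsics, pixels), "extrinsics" (4x4, takes a point from world to camera coordinates); the wrist camera has in their place "tool_from_camera" (4x4, takes a point from camera to tool coordinates, whose origin is the TCP and whose axes are the tool frame's). Camera axes: x right, y down, z forward; pixel columns grow to the right and rows downward; lengths in m; the calibration is good to about 2 mm. The wrist camera is an equidistant fisheye: a pixel r from the principal point sees the ray r / f radians off the axis. A picture is of the moment at which its call begins: read the wrist's pose just before it. camera_info takes no time and is no camera call.
- ticket.hand_in(): hands the job in, once; it reports no verdict.
Trained networks look in the newest picture that a camera, given by its name, has taken for a name from the list of things; names that differ only in an ending like _2 or _b are one class to them, and where a whole thing is asked for, a point or a joint stands for the part that bears it (a point fixed in the world has none). Each returns a list of dicts, best first, with "confidence" (0 to 1); they miss things now and then, are a little off and sometimes report something else, mostly with a low value. They report only what shows in the picture. A call takes as long as a camera call. They do not tell look-alikes from the thing itself.
- models.boxes_of(camera, thing): "point" ([x, y, z] in m, in the coordinates of the camera as it stood for that picture, good to about 4 mm: the middle of the surface that is visible of it).
The state is a dict: "clock": time; "joint_pos": joint angles; "joint_velocities": joint speeds; "tau": joint torques, N m; "position": TCP position; "ee_rot": TCP orientation; "ft_force": force on the tool from outside, world axes, zero at the start; "torque": the same for the moment, N m; "grip_width": opening from 0.0 (shut) to 1.0 (fully open).
Only numpy, scipy, OpenCV 4.12 (cv2) and the standard library are available. Lean on these libraries where they do the work, as an engineer would, in place of code of your own. Each camera call takes 0.05 s, during which the arm holds its last target. There are 200 camera calls.

### The job

Take the amber cast block by its ends out of the grey steel rack and stand it on the cork pad to change your grip, then take it by its flat faces and lower it gently, upright, into the middle of the bay between the two yellow cheeks on the turntable. Only once it stands there released, turn the turntable until the black line on its rim meets the red pointer, so that the block faces the lamp, and leave it at rest. Leave the other blocks and the bench things where they are and do not tip the amber block over.

Things in the scene. Friction and masses are not known exactly. Their poses are not given: they have to be found in the camera images.
- amber_center (a point): Centre (half-way up, 25 mm above its underside) of the amber glass block: 58 mm long along its own x, 26 mm thick along its own y, 50 mm tall along z, about 0.19 kg, the same either way round. It starts upright in one of the three slots of the grey steel rack, whose walls leave only its two ends free to take.
- rack: Grey steel rack fixed on the bench, origin at the centre of its underside. Floor 90 x 122 mm, 10 mm thick; three slots side by side along its y, 38 mm apart, each holding a block with its length along the rack's x. The slot walls are 34 mm long in x, reach 60 mm above the bench, flush with the blocks' tops, and stand 3 mm off the flat faces; the blocks' ends overhang the walls by 12 mm.
- green_center (a point): Centre of the green glass block, same size as the amber one, in another slot of the rack; leave it.
- blue_center (a point): Centre of the blue glass block, same size, in another slot of the rack; leave it.
- pad: Cork pad fixed on the bench, 110 x 110 mm and 6 mm thick, origin at the centre of its underside. The block is stood here to change the grip.
- axis (a point): Point on the turntable's vertical axis, on the top of the disc (50 mm above the bench). The disc has a radius of 130 mm. The x axis of this point is fixed (does not turn with the disc) and points towards the red pointer and the lamp. A hub 20 mm in radius and 12 mm tall stands in the middle.
- spoke (a point): Middle (in length and height) of the blue spoke opposite the bay, 89 mm from the axis; it turns with the disc. Three such spokes stand on the disc to push it by: upright radial bars 8 mm thick, from 50 to 128 mm from the axis, 35 mm tall above the disc, at 90, 180 (this one) and 270 degrees from the bay.
- bay (a point): Middle of the bay on the disc's top, 68 mm from the axis, turning with the disc; x points outwards through the black line, z up; its floor is dark grey. Two yellow cheeks (34 mm along x, 6 mm thick, 58 mm tall above the disc) at y = +35 and -35 mm leave 64 mm clear. The block stands with its length along y, flat faces towards axis and rim; no finger fits between its ends and the cheeks.
- index (a point): Tip of the fixed red pointer beside the disc, 135 mm from the axis, level with the disc's top. The lamp, a grey box 120 mm wide and 85 mm tall, stands behind it, 207 to 243 mm from the axis.
- turntable (a joint): Angle of the disc in rad: 0 when the black line meets the red pointer, growing anticlockwise seen from above; stops at +3.1 and -3.1. It starts between 0.8 and 2.0. It turns freely with a light steady drag of about 0.15 N m (1.5 N at 100 mm from the axis) and stays where it is left.
- frit_red: Red jar, 60 mm wide and 85 mm tall, at the back of the bench; bystander. Origin at its underside.
- frit_green: Green jar, 60 mm wide and 85 mm tall, at the back of the bench; bystander. Origin at its underside.
- tin: Open steel cup, 72 mm wide and 90 mm tall, on the right; bystander. Origin at its underside.
- paddle: Wooden paddle lying on the bench at the left, near the robot; bystander.
- jacks: Steel jacks (sprung tongs) about 300 mm long lying on the bench at the left; bystander.
Mind the look-alikes: they are no part of the job. There is more than one size of the part that bears amber_center; the job needs the smallest.

How it is judged:
On the way, in this order (a step that is already met when the one before it is completed fails the run):
1. the amber block stands upright and released on the cork pad (horizontal distance between amber_center and pad below 0.045 m and height (world z) of amber_center below 0.035 m and angle between amber_center's own z axis and vertical below 0.08 rad and contact force between amber and the fingers below 0.1 N), for 0.2 s.
2. the amber block stands upright and released in the bay, the turntable not yet at its mark (x of amber_center in the frame of bay between -0.012 and 0.012 m and y of amber_center in the frame of bay between -0.006 and 0.006 m and z of amber_center in the frame of bay between 0.021 and 0.029 m and angle between amber_center's own z axis and vertical below 0.08 rad and angle between the y axis of amber_center and the x axis of bay, either way round below 0.2 rad and contact force between amber and the fingers below 0.1 N and (value of joint turntable above 0.2 rad or value of joint turntable below -0.2 rad)), for 0.2 s.
3. the turntable is at its mark with the block standing in the bay (x of amber_center in the frame of bay between -0.012 and 0.012 m and y of amber_center in the frame of bay between -0.006 and 0.006 m and z of amber_center in the frame of bay between 0.021 and 0.029 m and angle between amber_center's own z axis and vertical below 0.08 rad and angle between the y axis of amber_center and the x axis of bay, either way round below 0.2 rad and value of joint turntable between -0.06 and 0.06 rad), for 0.2 s.
At the end, for the whole second after the job is handed in: The amber block stands upright (within 0.08 rad) on the disc, its centre within 12 mm radially and 6 mm sideways of the middle of the bay, its length across the bay, released, and the turntable is at rest within 0.06 rad of the pointer (all of step 3 and linear speed of amber below 0.02 m/s and velocity of joint turntable between -0.03 and 0.03 rad/s and contact force between amber and the fingers below 0.1 N); the robot touches nothing.
It fails at once if the amber block is tipped over (angle between amber_center's own z axis and vertical above 0.6 rad).
It fails at once if the amber block is let go more than about 10 mm above the floor of the bay (horizontal distance between amber_center and bay below 0.025 m and z of amber_center in the frame of bay above 0.036 m and contact force between amber and the fingers below 0.1 N).
It fails at once if another block is taken or shifted by more than 20 mm (distance of any of green_center, blue_center from where it was at the start of the episode above 0.02 m).
It fails at once if a bystander is shifted by more than 30 mm (distance of any of frit_red, frit_green, tin, paddle, jacks from where it was at the start of the episode above 0.03 m).
It also fails if it takes over 69 s, if anything falls off the work surface, if the arm or the gripper's body presses on something with over 40 N, if the wrist force passes 120 N, or if a joint passes its speed limit or range.

## Working session

There is one attempt and no reset: what is moved stays moved. The work goes in short steps, Python scripts to look and compute and a tool call to move; the robot and the scene stay as the last step left them, time stands still between calls to the robot, and variables do not carry over. Pictures are saved under pics/ and viewed, about 8 in all and at most 12, crops included, and the job is handed in when it is done.

Besides the shell and the picture viewer there is one more tool, called after ">>>" by a JSON object that holds its "name" and its "arguments". servo_tool: Moves the arm, as the interface text tells. Its arguments: {"type":"object","properties":{"motion":{"type":"array"},"grip_force":{"type":"number"}},"required":["motion"]}

```bash
mkdir -p pics; ls; cat > h.py <<'E'
import numpy as np, cv2
from scipy.spatial.transform import Rotation as R
from workcell import monitor, eyes, ticket, models
def snap(name,fn=None):
    o=monitor.get_obs(); im,d=eyes.camera(name); im=np.array(im)
    if fn: cv2.imwrite('pics/'+fn,im)
    return o,im,d
def toworld(name,p,o=None):
    i=eyes.camera_info(name); p=np.append(p,1)
    if name=='wrist':
        q=np.array(i['tool_from_camera'])@p
        return R.from_quat(o['ee_rot']).apply(q[:3])+o['position']
    return (np.linalg.inv(np.array(i['extrinsics']))@p)[:3]
def cloud(name,d,o=None):
    i=eyes.camera_info(name); K=np.array(i['intrinsics']); v,u=np.mgrid[:400,:640]
    x=(u-K[0,2])/K[0,0]; y=(v-K[1,2])/K[1,1]
    if name=='wrist':
        r=np.hypot(x,y)+1e-9; s=np.tan(np.minimum(r,1.4))/r; x=x*s;y=y*s
        T=np.eye(4);T[:3,:3]=R.from_quat(o['ee_rot']).as_matrix();T[:3,3]=o['position'];T=T@np.array(i['tool_from_camera'])
    else: T=np.linalg.inv(np.array(i['extrinsics']))
    P=np.stack([x*d,y*d,d],-1)
    return P@T[:3,:3].T+T[:3,3]
E
python3 - <<'E'
from h import *
print(monitor.get_obs())
for c in ['top','scene']:
    o,im,d=snap(c,c+'0.png')
    print(c,np.round(np.array(eyes.camera_info(c)['extrinsics']),3).tolist(), np.array(eyes.camera_info(c)['intrinsics']).tolist())
    for t in ['amber_center','green_center','blue_center','rack','pad','spoke','bay','turntable','axis','index','frit_red','tin','paddle','jacks']:
        try:
            for b in models.boxes_of(c,t)[:4]: print(t,round(b['confidence'],2),np.round(toworld(c,b['point']),3))
        except Exception as e: print(t,e)
E
```

```text
pics
{'clock': 0.0, 'joint_pos': array([-1.28959881,  0.33285061, -0.06469887,  1.46096507,  0.02158573,
        1.34990698, -0.08851186]), 'joint_velocities': array([0.00034465, 0.00030119, 0.0005615 , 0.00121722, 0.00200457,
       0.00019331, 0.00121311]), 'tau': array([-1.57553668e-04, -6.25459170e+01,  4.88416920e-02, -3.91602981e+01,
        1.62283442e-02,  1.01063296e-02,  2.80308385e-06]), 'position': array([0.18683975, 0.59596257, 0.1978179 ]), 'ee_rot': array([ 8.05959096e-01,  5.91970794e-01, -5.61642669e-04,  4.46596400e-04]), 'ft_force': array([-0.17072496, -0.10440584, -0.05108746]), 'torque': array([-0.02776651, -0.00588792,  0.00136947]), 'grip_width': 1.001641371963704}
top [[0.022, -1.0, -0.003, 0.001], [-0.99, -0.021, -0.139, 0.537], [0.139, 0.006, -0.99, 1.156], [0.0, 0.0, 0.0, 1.0]] [[413.51631693314096, 0.0, 322.86538101721226], [0.0, 413.51631693314096, 200.33587384053368], [0.0, 0.0, 1.0]]
amber_center 0.84 [ 0.477 -0.415  0.07 ]
amber_center 0.48 [ 0.471 -0.279  0.057]
green_center 0.51 [ 0.473 -0.322  0.062]
green_center 0.43 [0.435 0.491 0.009]
blue_center
[... 826 characters left out ...]
er_center 0.61 [ 0.492 -0.429  0.07 ]
green_center 0.81 [ 0.483 -0.33   0.061]
blue_center 0.51 [ 0.486 -0.244  0.059]
blue_center 0.19 [ 0.739 -0.136  0.077]
rack 0.97 [ 0.498 -0.305  0.01 ]
rack 0.39 [0.608 0.189 0.049]
pad 0.69 [ 0.448 -0.072  0.006]
spoke 0.62 [0.579 0.191 0.05 ]
bay 0.7 [0.609 0.188 0.049]
bay 0.57 [0.581 0.193 0.045]
turntable 0.88 [0.581 0.186 0.054]
axis 0.59 [0.608 0.185 0.051]
axis 0.41 [0.445 0.481 0.009]
axis 0.18 [ 0.485 -0.33   0.062]
index 0.78 [0.61  0.189 0.05 ]
frit_red 0.95 [ 0.733 -0.279  0.084]
frit_red 0.58 [0.28  0.458 0.   ]
tin 0.74 [ 0.633 -0.448  0.051]
paddle 0.59 [0.281 0.458 0.002]
jacks 0.82 [0.442 0.485 0.01 ]
jacks 0.21 [ 0.736 -0.275  0.081]
```

```bash
python3 - <<'E'
import cv2
for c in['top','scene']: cv2.imwrite(f'pics/{c}0b.png',cv2.resize(cv2.imread(f'pics/{c}0.png'),(800,500),interpolation=cv2.INTER_CUBIC))
E
```

```text
(no output)
```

View pics/top0b.png

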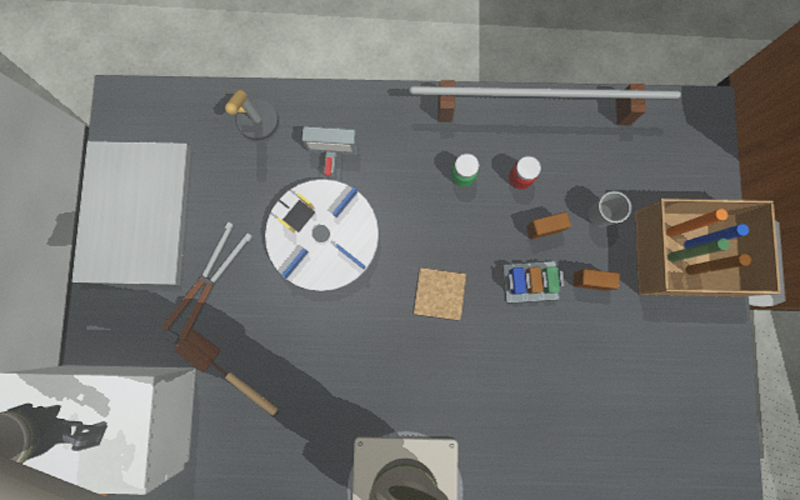

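View pics/scene0b.png

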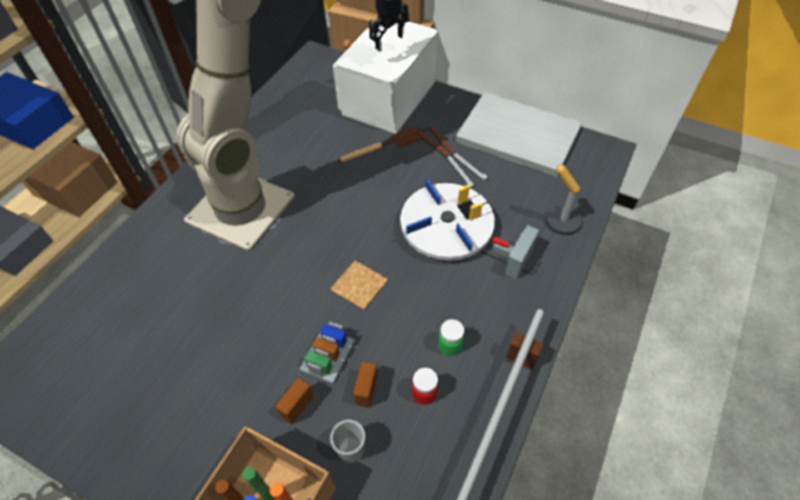

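The top view shows blue, amber and green blocks in the rack at about (518,281), (536,279) and (552,279), with the larger amber look-alikes at (550,224) and (598,280). The pad is at (440,293), the disc centre at (320,233), the bay at (297,214) and the pointer at (329,165). The scene view agrees.

```bash
python3 - <<'E'
from h import *
for c in ['top','scene']:
    o,im,d=snap(c); W=cloud(c,d); hsv=cv2.cvtColor(im,cv2.COLOR_BGR2HSV); H,S,V=[hsv[...,k].astype(int) for k in range(3)]
    ok=d>0
    def rep(n,m):
        p=W[m&ok]
        if len(p)<5: print(c,n,len(p)); return
        r=cv2.minAreaRect((p[:,:2]*1000).astype(np.float32))
        print(c,n,len(p),'mean',np.round(p.mean(0),4),'zr',np.round(np.percentile(p[:,2],[5,50,95]),3),'rect',np.round(r[0],1),np.round(r[1],1),round(r[2],1)); return p
    X,Y,Z=W[...,0],W[...,1],W[...,2]
    nr=np.hypot(X-.47,Y+.28)<.075
    top=nr&(Z>.052)&(Z<.072)
    rep('blueT',top&(H>105)&(H<130)&(S>120)); rep('ambT',top&(H>3)&(H<25)&(S>110)); rep('grT',top&(H>45)&(H<85)&(S>100))
    rep('rack floor',nr&(Z>0.004)&(Z<.075))
    rep('pad',(np.hypot(X-.44,Y+.07)<.09)&(S>70)&(H>5)&(H<25))
    nd=np.hypot(X-.568,Y-.2)<.2
    p=rep('disc',nd&(Z>.044)&(Z<.056)&(S<40)&(V>120))
    if p is not None:
        (x,y),r=cv2.minEnclosingCircle((p[:,:2]*1000).astype(np.float32)); print('circ',x,y,r)
    m=nd&(Z>.06)&(H>105)&(H<130)&(S>110)
    n,l=cv2.connectedComponents(m.astype(np.uint8))
    for k in range(1,n): 
        if (l==k).sum()>15: rep('spoke',l==k)
    m=nd&(Z>.07)&(H>18)&(H<35)&(S>100)
    n,l=cv2.connectedComponents(m.astype(np.uint8))
    for k in range(1,n):
        if (l==k).sum()>8: rep('cheek',l==k)
    rep('baydark',nd&(Z>.045)&(Z<.055)&(V<70)&(np.hypot(X-.568,Y-.2)>.03)&(np.hypot(X-.568,Y-.2)<.12))
    rep('ptr',(np.hypot(X-.72,Y-.19)<.08)&((H<6)|(H>172))&(S>130))
    rep('lamp',(np.hypot(X-.79,Y-.19)<.11)&(Z>.075)&(Z<.1))
E
```

```text
top blueT 184 mean [ 0.4717 -0.2474  0.0588] zr [0.056 0.059 0.063] rect [ 471.8 -247.2] [56.7 26.2] 6.0
top ambT 177 mean [ 0.474  -0.2854  0.0587] zr [0.055 0.059 0.063] rect [ 474.5 -285.4] [54.7 26.1] 3.1
top grT 17 mean [ 0.4731 -0.3243  0.059 ] zr [0.057 0.059 0.061] rect [ 474.7 -323.1] [51.9 22.7] 5.5
top rack floor 1350 mean [ 0.4708 -0.2805  0.0387] zr [0.006 0.055 0.062] rect [ 478.5 -276.4] [117.4 140.7] 3.4
top pad 1405 mean [ 0.4411 -0.0738  0.005 ] zr [0.001 0.005 0.009] rect [441.7 -74.2] [110.6 110.4] 83.3
top disc 5159 mean [0.5645 0.199  0.0489] zr [0.045 0.049 0.053] rect [568.8 203.8] [256.9 256.1] 1.0
circ 569.5755004882812 203.67373657226562 129.808837890625
top spoke 54 mean [0.6419 0.1472 0.0831] zr [0.079 0.083 0.087] rect [640.  148.8] [ 5.7 74.5] 52.9
top spoke 45 mean [0.5149 0.1295 0.0837] zr [0.08  0.084 0.087] rect [515.7 130.5] [73.7  4.6] 52.5
top spoke 60 mean [0.4962 0.257  0.0838] zr [0.079 0.084 0.087] rect [498.1 255.8] [ 6.  75.9] 53.0
top cheek 31 mean [0.6357 0.2334 0.1031] zr [0.084 0.106 0.111] rect [637.9 236. ] [33.4  5.8] 52.6
top cheek 
[... 1122 characters left out ...]
8 mean [0.5195 0.1284 0.0743] zr [0.062 0.074 0.086] rect [520. 129.] [69.1 10.9] 49.5
scene spoke 82 mean [0.6467 0.1437 0.0768] zr [0.064 0.076 0.089] rect [646.2 145.6] [ 7.2 70.5] 52.2
scene cheek 66 mean [0.5859 0.2771 0.0923] zr [0.073 0.093 0.11 ] rect [584.9 278.3] [32.  10.8] 47.4
scene cheek 65 mean [0.6406 0.233  0.0913] zr [0.074 0.091 0.108] rect [641.  234.6] [32.   8.3] 44.6
scene baydark 73 mean [0.6034 0.2578 0.0503] zr [0.047 0.05  0.054] rect [600.5 253.5] [30.4 63.8] 14.7
scene ptr 59 mean [0.7309 0.197  0.0429] zr [0.003 0.047 0.053] rect [723.8 205.8] [31.7 70.9] 44.6
scene lamp 336 mean [0.7968 0.1882 0.0843] zr [0.079 0.084 0.089] rect [796.3 192.7] [124.7  36.8] 87.1
```

```bash
cat >> h.py <<'E'
def rel(*targets):
    "targets (x,y,z,yaw_deg of tool x) -> servo rows, tool kept vertical"
    o=monitor.get_obs(); Q=R.from_quat(o['ee_rot']); out=[]
    for x,y,z,w in targets:
        a=np.radians(w); T=R.from_matrix(np.array([[np.cos(a),np.sin(a),0],[np.sin(a),-np.cos(a),0],[0,0,-1]]))
        t=Q.inv().apply(np.array([x,y,z])-o['position']); r=(Q.inv()*T).as_rotvec(degrees=True)
        print(np.round(t,4),np.round(r,1))
    return
def yaw():
    v=R.from_quat(monitor.get_obs()['ee_rot']).as_matrix()[:,0]; return np.degrees(np.arctan2(v[1],v[0]))
E
python3 -c "
from h import *
rel((.5,.2,.22,30),(.475,-.2857,.17,4)); print(yaw())"
```

```text
[-0.2846  0.4173 -0.0214] [-0.  -0.  42.6]
[-0.7556  0.5387  0.0286] [-0.  -0.  68.6]
72.59509865103688
```

>>> {"name": "servo_tool", "arguments": {"motion": [[1, -0.285, 0.417, -0.02, 0, 0, 42.6], [1, -0.285, 0.417, -0.02, 0, 0, 42.6], [1, -0.285, 0.417, -0.02, 0, 0, 42.6], [1, -0.285, 0.417, -0.02, 0, 0, 42.6], [1, -0.285, 0.417, -0.02, 0, 0, 42.6], [1, -0.285, 0.417, -0.02, 0, 0, 42.6], [1, -0.285, 0.417, -0.02, 0, 0, 42.6], [1, -0.756, 0.539, 0.028, 0, 0, 68.6], [1, -0.756, 0.539, 0.028, 0, 0, 68.6], [1, -0.756, 0.539, 0.028, 0, 0, 68.6], [1, -0.756, 0.539, 0.028, 0, 0, 68.6], [1, -0.756, 0.539, 0.028, 0, 0, 68.6], [1, -0.756, 0.539, 0.028, 0, 0, 68.6], [1, -0.756, 0.539, 0.028, 0, 0, 68.6], [1, -0.756, 0.539, 0.028, 0, 0, 68.6], [1, -0.756, 0.539, 0.028, 0, 0, 68.6], [1, -0.756, 0.539, 0.028, 0, 0, 68.6], [1, -0.756, 0.539, 0.028, 0, 0, 68.6]]}}

```text
clock: 3.85
position: [0.4752, -0.2856, 0.1704]
ee_rot: [0.999, 0.035, -0.0, -0.0]
ft_force: [-0.0, 0.6, 0.6]
grip_width: 0.998
```

```bash
cat > seg.py <<'E'
from h import *
def blk(o,im,d,ctr,rad,z0,z1):
    W=cloud('wrist',d,o); hsv=cv2.cvtColor(im,cv2.COLOR_BGR2HSV); H,S,V=[hsv[...,k].astype(int) for k in range(3)]
    m=(d>0)&(np.hypot(W[...,0]-ctr[0],W[...,1]-ctr[1])<rad)&(W[...,2]>z0)&(W[...,2]<z1)
    for n,mm in dict(amb=(H>3)&(H<25)&(S>110),blue=(H>100)&(H<130)&(S>110),green=(H>45)&(H<85)&(S>90)).items():
        q=m&mm; 
        if q.sum()<20: continue
        c,l,s,_=cv2.connectedComponentsWithStats(q.astype(np.uint8)); l=l==1+np.argmax(s[1:,4])
        p=W[l]; r=cv2.minAreaRect((p[:,:2]*1000).astype(np.float32)); v,u=np.nonzero(l)
        print(n,len(p),np.round(p.mean(0),4),np.round(np.percentile(p[:,2],[5,95]),3),'rect',np.round(r[0],1),np.round(r[1],1),round(r[2],1),'px',u.min(),u.max(),v.min(),v.max())
E
python3 - <<'E'
from seg import *
o,im,d=snap('wrist','w1.png'); print(eyes.camera_info('wrist'))
blk(o,im,d,(.475,-.286),.08,.052,.07)
E
```

```text
{'intrinsics': array([[309.70691629,   0.        , 320.49381078],
       [  0.        , 309.70691629, 201.9351038 ],
       [  0.        ,   0.        ,   1.        ]]), 'tool_from_camera': array([[ 9.99997250e-01,  2.34363930e-03,  9.10892057e-05,
        -5.26582830e-04],
       [-2.27089685e-03,  9.57785996e-01,  2.87473178e-01,
        -7.28529877e-02],
       [ 5.86489472e-04, -2.87472595e-01,  9.57788684e-01,
        -1.75092907e-01],
       [ 0.00000000e+00,  0.00000000e+00,  0.00000000e+00,
         1.00000000e+00]])}
amb 1559 [ 0.4749 -0.2847  0.0594] [0.057 0.061] rect [ 474.9 -285.8] [56.5 26.5] 5.8 px 291 350 174 201
blue 1699 [ 0.4726 -0.2475  0.0595] [0.058 0.061] rect [ 472.3 -248. ] [56.3 26.5] 5.1 px 291 351 135 163
green 1408 [ 0.4761 -0.3223  0.0595] [0.057 0.061] rect [ 475.8 -323.1] [56.4 25.8] 4.8 px 291 347 211 237
```

View pics/w1.png

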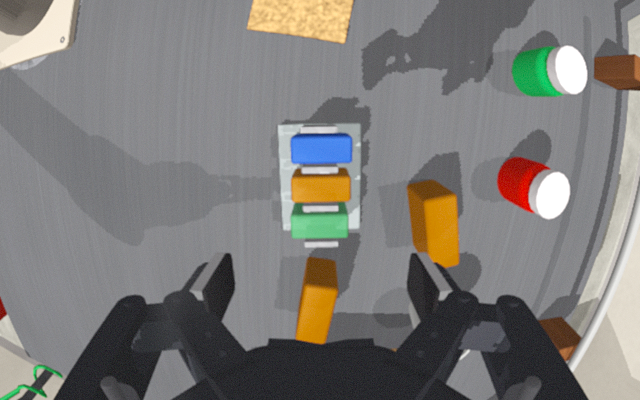

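The wrist view shows the amber block centred in the rack at (321,187), between blue and green, and square to the open jaws. Its height and size match the data. I'll descend and grip its ends.

>>> {"name": "servo_tool", "arguments": {"motion": [[1, 0, 0, 0.05, 0, 0, 0], [1, 0, 0, 0.09, 0, 0, 0], [1, 0, 0, 0.12, 0, 0, 0], [1, 0, 0, 0.14, 0, 0, 0], [1, 0, 0, 0.15, 0, 0, 0], [1, 0, 0, 0.15, 0, 0, 0], [0.6, 0, 0, 0.15, 0, 0, 0], [0.4, 0, 0, 0.15, 0, 0, 0], [0.4, 0, 0, 0.15, 0, 0, 0], [0.4, 0, 0, 0.15, 0, 0, 0], [0.4, 0, 0, 0.15, 0, 0, 0]], "grip_force": 40}}

```text
clock: 5.28
position: [0.4757, -0.2866, 0.022]
ee_rot: [0.999, 0.035, 0.001, -0.0]
ft_force: [-3.3, 2.4, 10.3]
grip_width: 0.65
```

>>> {"name": "servo_tool", "arguments": {"motion": [[0.4, 0, 0, -0.01, 0, 0, 0], [0.4, 0, 0, -0.03, 0, 0, 0], [0.4, 0, 0, -0.06, 0, 0, 0], [0.4, 0, 0, -0.09, 0, 0, 0], [0.4, 0, 0, -0.1, 0, 0, 0], [0.4, 0, 0, -0.1, 0, 0, 0]]}}

```text
clock: 6.02
position: [0.4754, -0.2862, 0.1211]
ee_rot: [0.999, 0.035, 0.001, -0.0]
ft_force: [-0.3, 0.2, -2.0]
grip_width: 0.641
```

```bash
python3 - <<'E'
from seg import *
o,im,d=snap('wrist','w2.png'); print(o['position'],yaw(),o['ft_force'])
blk(o,im,d,o['position'],.06,.09,.2)
blk(o,im,d,(.475,-.286),.08,.052,.07)
a=o['position']; rel((.4415,-.074,a[2],-10),(.4415,-.074,.03,-10))
E
```

```text
[ 0.47542422 -0.28615046  0.12105167] 4.008769500064329 [-0.30815818  0.18487003 -2.01701733]
amb 7188 [ 0.4744 -0.2805  0.1507] [0.122 0.159] rect [ 474.9 -285.1] [56.9 26.7] 4.9 px 263 377 209 281
blue 2378 [ 0.4724 -0.2473  0.0595] [0.058 0.061] rect [ 472.4 -247.9] [56.7 25.9] 5.0 px 284 357 139 172
[-0.0186 -0.2137 -0.0008] [-0.  0. 14.]
[-0.0185 -0.2136  0.0903] [-0.  0. 14.]
```

View pics/w2.png

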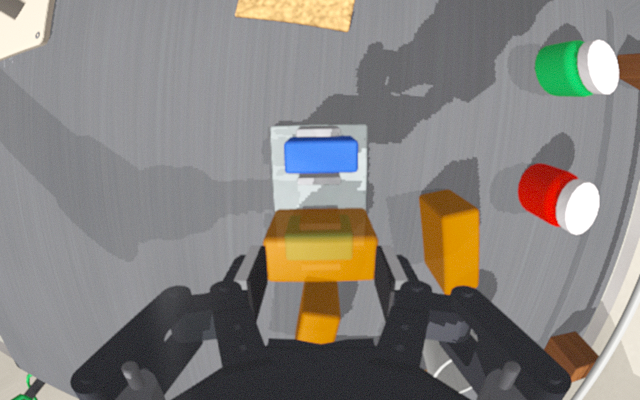

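>>> {"name": "servo_tool", "arguments": {"motion": [[0.4, -0.019, -0.05, -0.01, 0, 0, 10], [0.4, -0.019, -0.1, -0.01, 0, 0, 20], [0.4, -0.019, -0.15, -0.01, 0, 0, 30], [0.4, -0.019, -0.19, 0, 0, 0, 39], [0.4, -0.019, -0.214, 0.02, 0, 0, 39], [0.4, -0.019, -0.214, 0.05, 0, 0, 39], [0.4, -0.019, -0.214, 0.075, 0, 0, 39], [0.4, -0.019, -0.214, 0.09, 0, 0, 39], [0.4, -0.019, -0.214, 0.096, 0, 0, 39], [0.4, -0.019, -0.214, 0.1, 0, 0, 39], [0.4, -0.019, -0.214, 0.102, 0, 0, 39], [0.4, -0.019, -0.214, 0.102, 0, 0, 39]]}}

```text
clock: 7.58
position: [0.4415, -0.074, 0.0189]
ee_rot: [0.954, -0.301, 0.0, -0.0]
ft_force: [-0.5, 0.1, -1.7]
grip_width: 0.639
```

>>> {"name": "servo_tool", "arguments": {"motion": [[0.4, 0, 0, 0.001, 0, 0, 0], [0.4, 0, 0, 0.002, 0, 0, 0], [0.4, 0, 0, 0.002, 0, 0, 0]]}}

```text
clock: 7.95
position: [0.4419, -0.0738, 0.0179]
ee_rot: [0.954, -0.301, 0.0, -0.001]
ft_force: [-7.9, 1.3, 21.9]
grip_width: 0.64
```

>>> {"name": "servo_tool", "arguments": {"motion": [[0.4, 0, 0, -0.001, 0, 0, 0], [0.7, 0, 0, -0.001, 0, 0, 0], [0.9, 0, 0, -0.001, 0, 0, 0], [1, 0, 0, -0.002, 0, 0, 0], [1, 0, 0, -0.002, 0, 0, 0], [1, 0, 0, -0.002, 0, 0, 0], [1, 0, 0, -0.03, 0, 0, 0], [1, 0, 0, -0.07, 0, 0, 0], [1, 0, 0, -0.11, 0, 0, 0], [1, 0, 0, -0.12, 0, 0, 0], [1, 0, 0, -0.12, 0, 0, 0]]}}

```text
clock: 9.32
position: [0.4414, -0.0738, 0.1366]
ee_rot: [0.954, -0.301, 0.0, -0.0]
ft_force: [0.2, -0.2, -0.0]
grip_width: 1.001
```

```bash
python3 - <<'E'
from seg import *
o,im,d=snap('wrist','w3.png'); print(o['position'],yaw(),o['ft_force'],o['joint_pos'])
blk(o,im,d,(.4415,-.074),.06,.05,.08)
blk(o,im,d,(.4415,-.074),.06,.012,.08)
E
```

```text
[ 0.44144274 -0.07383955  0.13660502] -34.99435398823327 [ 0.16717689 -0.17797265 -0.01092566] [-0.72977517 -0.06798999  0.78192141  2.02265264  0.05121009  1.16695019
 -0.57980869]
amb 1934 [ 0.4421 -0.0729  0.0555] [0.054 0.057] rect [441.5 -73.5] [25.5 58.3] 55.7 px 287 354 181 210
amb 2470 [ 0.4435 -0.0707  0.0506] [0.022 0.057] rect [441.8 -73.1] [26.4 58.3] 55.8 px 287 354 172 210
```

View pics/w3.png

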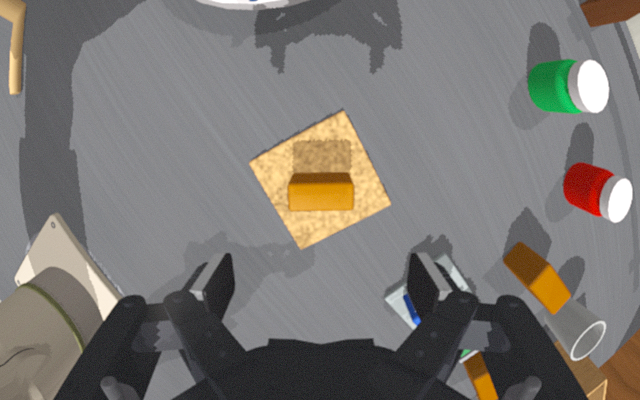

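The block stands upright at the middle of the pad, around (320,195) in the picture, with its length at yaw -34.5°. Next I turn 90° and grip the flat faces.

>>> {"name": "servo_tool", "arguments": {"motion": [[1, 0, 0, 0, 0, 0, -10], [1, 0, 0, 0, 0, 0, -20], [1, 0, 0, 0, 0, 0, -30], [1, 0, 0, 0, 0, 0, -40], [1, 0, 0, 0, 0, 0, -50], [1, 0, 0, 0, 0, 0, -60], [1, 0, 0, 0, 0, 0, -70], [1, 0, 0, 0, 0, 0, -80], [1, 0, 0, 0, 0, 0, -90.5], [1, 0, 0, 0.02, 0, 0, -90.5], [1, 0, 0, 0.06, 0, 0, -90.5], [1, 0, 0, 0.09, 0, 0, -90.5], [1, 0, 0, 0.107, 0, 0, -90.5], [1, 0, 0, 0.112, 0, 0, -90.5], [1, 0, 0, 0.112, 0, 0, -90.5], [1, 0, 0, 0.112, 0, 0, -90.5]]}}

```text
clock: 11.38
position: [0.4416, -0.074, 0.0251]
ee_rot: [0.885, 0.466, 0.0, 0.0]
ft_force: [0.6, -0.2, 0.1]
grip_width: 1.003
```

>>> {"name": "servo_tool", "arguments": {"motion": [[0.6, 0, 0, 0, 0, 0, 0], [0.4, 0, 0, 0, 0, 0, 0], [0.2, 0, 0, 0, 0, 0, 0], [0.1, 0, 0, 0, 0, 0, 0], [0.1, 0, 0, 0, 0, 0, 0], [0.1, 0, 0, 0, 0, 0, 0], [0.1, 0, 0, 0, 0, 0, 0], [0.1, 0, 0, -0.02, 0, 0, 0], [0.1, 0, 0, -0.06, 0, 0, 0], [0.1, 0, 0, -0.11, 0, 0, 0], [0.1, 0, 0, -0.14, 0, 0, 0], [0.1, 0, 0, -0.14, 0, 0, 0]], "grip_force": 40}}

```text
clock: 12.88
position: [0.4426, -0.0739, 0.1665]
ee_rot: [0.885, 0.466, 0.002, 0.0]
ft_force: [-0.1, 0.0, -0.1]
grip_width: 0.1
```

```bash
python3 - <<'E'
from seg import *
o,im,d=snap('wrist','w4.png'); print(o['position'],yaw(),o['ft_force'],o['joint_pos'],o['grip_width'])
blk(o,im,d,o['position'],.06,.1,.25)
rel((.52,.12,.165,yaw()),(.610,.2565,.165,52.8))
E
```

```text
[ 0.44263679 -0.07386854  0.16645802] 55.50847298021923 [-0.08446745  0.00895239 -0.13234436] [-0.87562614 -0.13626659  0.8952116   1.98629892  0.11019898  1.238764
  0.94812325] 0.10022220342479575
[ 0.2041 -0.0452  0.0004] [ 0.  -0.1 -0. ]
[ 0.3676 -0.0484  0.0007] [ 0.  -0.1  2.7]
```

View pics/w4.png

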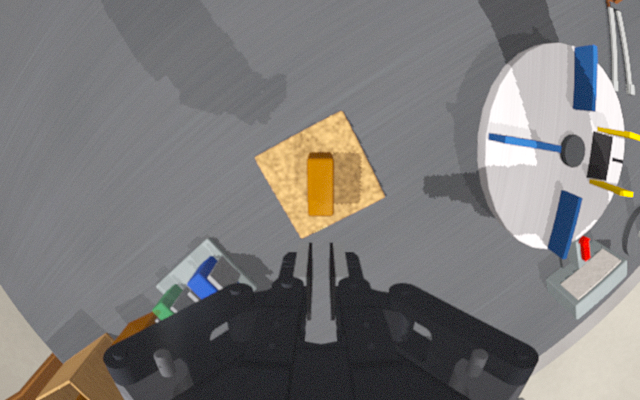

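```bash
python3 - <<'E'
from seg import *
o,im,d=snap('wrist')
blk(o,im,d,(.4415,-.074),.12,.012,.12);blk(o,im,d,(.4415,-.074),.12,.05,.12)
E
```

```text
amb 1690 [ 0.4382 -0.0712  0.0538] [0.039 0.057] rect [441.3 -72.9] [26.  58.6] 55.6 px 308 335 153 217
amb 1558 [ 0.4399 -0.0724  0.0555] [0.054 0.057] rect [441.6 -73.1] [25.8 57.8] 55.0 px 308 335 159 217
```

The jaws closed too late, so the lift took nothing. The block still stands untouched on the pad, at about (320,187). I'll go back down and allow more time to close.

>>> {"name": "servo_tool", "arguments": {"motion": [[0.65, 0, -0.001, 0, 0, 0, 0], [0.65, 0, -0.001, 0, 0, 0, 0], [0.65, 0, -0.001, 0.03, 0, 0, 0], [0.65, 0, -0.001, 0.07, 0, 0, 0], [0.65, 0, -0.001, 0.11, 0, 0, 0], [0.65, 0, -0.001, 0.135, 0, 0, 0], [0.65, 0, -0.001, 0.142, 0, 0, 0], [0.65, 0, -0.001, 0.142, 0, 0, 0], [0.1, 0, -0.001, 0.142, 0, 0, 0], [0.1, 0, -0.001, 0.142, 0, 0, 0], [0.1, 0, -0.001, 0.142, 0, 0, 0], [0.1, 0, -0.001, 0.142, 0, 0, 0], [0.1, 0, -0.001, 0.142, 0, 0, 0], [0.1, 0, -0.001, 0.142, 0, 0, 0], [0.1, 0, -0.001, 0.142, 0, 0, 0], [0.1, 0, -0.001, 0.142, 0, 0, 0]], "grip_force": 50}}

```text
clock: 14.98
position: [0.4402, -0.0754, 0.0243]
ee_rot: [0.885, 0.465, -0.0, -0.0]
ft_force: [-15.0, -7.1, 35.7]
grip_width: 0.103
```

```bash
python3 - <<'E'
from seg import *
o,im,d=snap('wrist','w5.png'); print(o['position'],o['ft_force'],o['torque'],o['grip_width'])
blk(o,im,d,(.4415,-.074),.12,.012,.15)
o,im,d=snap('scene'); K=eyes.camera_info('scene'); p=np.array(K['extrinsics'])@[.44,-.074,.05,1]; u=np.array(K['intrinsics'])@p[:3]; u=(u/u[2]).astype(int); c=im[u[1]-60:u[1]+60,u[0]-80:u[0]+80]
w=cv2.imread('pics/w5.png'); cv2.imwrite('pics/s5.png',np.hstack([cv2.resize(c,(400,300),interpolation=cv2.INTER_CUBIC),cv2.resize(w,(400,300))]))
E
```

```text
[ 0.44024838 -0.07540392  0.02434095] [-14.98991282  -7.08157684  35.65900913] [-1.73709713  3.55561912 -0.02767227] 0.10272137539975233
amb 4210 [ 0.4309 -0.0651  0.0524] [0.024 0.065] rect [441.8 -71.5] [28.6 58.2] 57.9 px 305 356 183 304
```

View pics/s5.png

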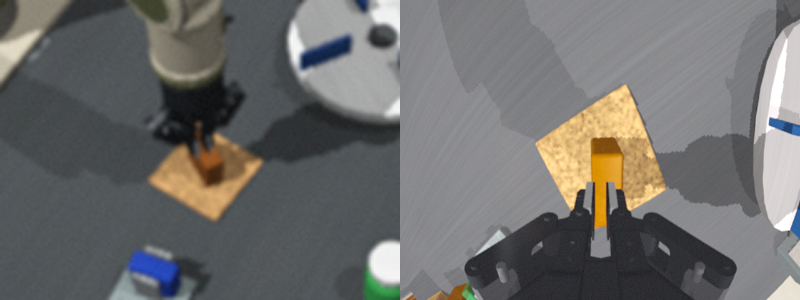

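```bash
python3 - <<'E'
from seg import *
o,im,d=snap('wrist')
W=cloud('wrist',d,o); T=R.from_quat(o['ee_rot']); L=T.inv().apply((W-o['position']).reshape(-1,3)).reshape(W.shape)
hsv=cv2.cvtColor(im,cv2.COLOR_BGR2HSV).astype(int)
dark=(hsv[...,1]<90)&(d>0)&(np.abs(L[...,0])<.06)&(np.abs(L[...,1])<.03)
am=(hsv[...,0]>3)&(hsv[...,0]<25)&(hsv[...,1]>110)&(d>0)&(np.hypot(L[...,0],L[...,1])<.06)
for z in np.arange(-.08,.02,.01):
    for n,m in (('f',dark),('amb',am)):
        q=L[m&(L[...,2]>=z)&(L[...,2]<z+.01)]
        if len(q)>5: print(n,round(z,3),len(q),'neg',np.round(np.sort(q[q[:,0]<0][:,0])[[0,-1]],4) if (q[:,0]<0).any() else '', 'pos',np.round(np.sort(q[q[:,0]>0][:,0])[[0,-1]],4) if (q[:,0]>0).any() else '', 'y',np.round([q[:,1].min(),q[:,1].max()],3))
c=im[160:400,200:440]; cv2.imwrite('pics/w5c.png',cv2.resize(c,(600,600),interpolation=cv2.INTER_CUBIC))
E
```

```text
f -0.08 1474 neg [-0.0365 -0.0048] pos [0.0041 0.0356] y [-0.015  0.012]
amb -0.08 8 neg [-0.0176 -0.0167] pos [0.0158 0.0169] y [-0.013 -0.012]
f -0.07 797 neg [-0.0176 -0.0045] pos [0.0037 0.0167] y [-0.012  0.011]
amb -0.07 54 neg [-0.0184 -0.0044] pos [0.0037 0.0176] y [-0.008  0.007]
f -0.06 620 neg [-0.0177 -0.0048] pos [0.004  0.0171] y [-0.012 -0.004]
amb -0.06 25 neg [-0.0185 -0.0177] pos [0.017  0.0176] y [-0.008 -0.007]
f -0.05 458 neg [-0.0176 -0.0051] pos [0.0043 0.0169] y [-0.012 -0.006]
amb -0.05 197 neg [-0.0186 -0.0045] pos [0.0036 0.0177] y [-0.011  0.011]
f -0.04 77 neg [-0.0138 -0.0055] pos [0.0046 0.0115] y [-0.012 -0.007]
amb -0.04 2953 neg [-0.0167 -0.0001] pos [0.0002 0.0176] y [-0.029  0.029]
amb -0.03 367 neg [-0.0086 -0.0002] pos [0.0003 0.0184] y [-0.03  -0.001]
amb -0.02 245 neg [-0.0092 -0.0002] pos [0.0003 0.0163] y [-0.03  -0.017]
amb -0.01 213 neg [-0.0097 -0.0002] pos [0.0003 0.0156] y [-0.03 -0.01]
amb -0.0 176 neg [-0.0104 -0.0002] pos [0.0004 0.0151] y [-0.03  -0.003]
f 0.01 11 neg [-0.0567 -0.0421] pos [0.0522 0.0522] y [-0.024  0.029]
amb 0.01 12118 neg [-0.0593 -0.0002] pos [0.0003 0.06  ] y [-0.06   0.045]
```

View pics/w5c.png

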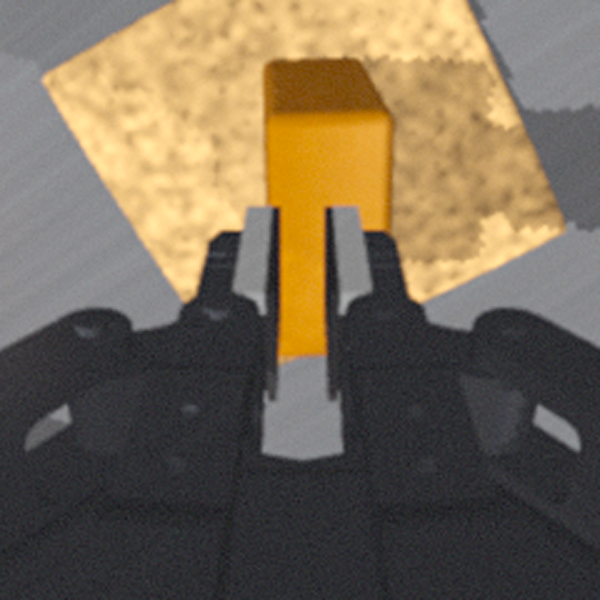

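>>> {"name": "servo_tool", "arguments": {"motion": [[0.1, 0, 0, -0.003, 0, 0, 0], [0.1, 0, 0, -0.01, 0, 0, 0], [0.1, 0, 0, -0.02, 0, 0, 0], [0.1, 0, 0, -0.04, 0, 0, 0], [0.1, 0, 0, -0.06, 0, 0, 0], [0.1, 0, 0, -0.06, 0, 0, 0]]}}

```text
clock: 15.88
position: [0.4416, -0.0731, 0.084]
ee_rot: [0.885, 0.466, 0.002, -0.0]
ft_force: [0.3, 0.0, 0.2]
grip_width: 0.106
```

```bash
cat > fing.py <<'E'
from seg import *
def fingers(o,im,d):
    W=cloud('wrist',d,o); T=R.from_quat(o['ee_rot']); L=T.inv().apply((W-o['position']).reshape(-1,3)).reshape(W.shape)
    hsv=cv2.cvtColor(im,cv2.COLOR_BGR2HSV).astype(int)
    dark=(hsv[...,1]<90)&(d>0)&(np.abs(L[...,0])<.06)&(np.abs(L[...,1])<.02)
    for z in np.arange(-.06,.03,.01):
        q=L[dark&(L[...,2]>=z)&(L[...,2]<z+.01)]
        if len(q)>3:
            n=q[q[:,0]<0,0]; p=q[q[:,0]>0,0]
            print('f',round(z,3),len(q),np.round([n.min(),n.max()],4) if len(n) else '',np.round([p.min(),p.max()],4) if len(p) else '')
E
python3 - <<'E'
from fing import *
o,im,d=snap('wrist','w6.png'); print(o['position'],o['ft_force'],o['grip_width'])
blk(o,im,d,(.4415,-.074),.12,.012,.05);blk(o,im,d,(.4415,-.074),.12,.05,.2);fingers(o,im,d)
E
```

```text
[ 0.44163694 -0.07305923  0.08403951] [0.26066704 0.03091153 0.1975749 ] 0.10593238594033126
amb 329 [ 0.4174 -0.0572  0.0322] [0.015 0.048] rect [418.  -57.5] [25.4  2.9] 54.7 px 303 338 167 178
amb 2656 [ 0.4375 -0.0709  0.0579] [0.054 0.057] rect [441.1 -73.5] [25.4 58.1] 56.5 px 302 338 177 266
f -0.06 627 [-0.0186 -0.0048] [0.004  0.0176]
f -0.05 595 [-0.0181 -0.0044] [0.0036 0.0176]
f -0.04 86 [-0.0153 -0.0055] [0.0046 0.0159]
```

Measured in the depth image, the fingertips end about 33 mm short of the reported TCP. With TCP at 0.024 m they were therefore closing on top of the block, which fits the 35 N push upward. I'll open fully and descend deeper in checked steps.

>>> {"name": "servo_tool", "arguments": {"motion": [[0.75, 0, 0, 0, 0, 0, 0], [0.75, 0, 0, 0, 0, 0, 0], [0.75, 0, 0, 0, 0, 0, 0], [0.75, 0, 0, 0, 0, 0, 0], [0.75, 0, 0, 0, 0, 0, 0], [0.75, 0, 0, 0, 0, 0, 0], [0.75, 0, 0, 0, 0, 0, 0]]}}

```text
clock: 16.8
position: [0.4404, -0.0735, 0.0826]
ee_rot: [0.885, 0.466, 0.0, -0.0]
ft_force: [0.5, 0.0, -1.0]
grip_width: 0.752
```

```bash
python3 - <<'E'
from fing import *
o,im,d=snap('wrist','w7.png'); print(o['position'],o['ft_force'],o['grip_width'])
blk(o,im,d,(.4415,-.074),.12,.05,.07);fingers(o,im,d)
E
```

```text
[ 0.44044301 -0.07346041  0.08258193] [ 0.4786626   0.04667326 -0.96635554] 0.751849823277171
amb 2842 [ 0.4392 -0.0721  0.0555] [0.054 0.057] rect [440.9 -73. ] [26.3 57.6] 55.7 px 303 341 178 256
f -0.06 948 [-0.0461 -0.0318] [0.0311 0.0454]
f -0.05 667 [-0.046  -0.0319] [0.031  0.0451]
f -0.04 41 [-0.0329 -0.0322] [0.0313 0.0355]
```

>>> {"name": "servo_tool", "arguments": {"motion": [[0.75, 0, 0, 0.03, 0, 0, 0], [0.75, 0, 0, 0.055, 0, 0, 0], [0.75, 0, 0, 0.065, 0, 0, 0], [0.75, 0, 0, 0.07, 0, 0, 0], [0.75, 0, 0, 0.073, 0, 0, 0], [0.75, 0, 0, 0.073, 0, 0, 0]]}}

```text
clock: 17.6
position: [0.4407, -0.0734, 0.0099]
ee_rot: [0.885, 0.466, 0.0, -0.0]
ft_force: [-0.2, -0.1, 0.8]
grip_width: 0.751
```

```bash
python3 - <<'E'
from fing import *
o,im,d=snap('wrist','w8.png'); print(o['position'],o['ft_force'],o['grip_width'])
blk(o,im,d,(.4415,-.074),.12,.05,.07);fingers(o,im,d)
cv2.imwrite('pics/w8c.png',cv2.resize(im[160:400,170:470],(600,480)))
E
```

```text
[ 0.44074919 -0.0734249   0.00994408] [-0.17443263 -0.12597678  0.76014061] 0.7507910259046251
amb 5624 [ 0.4378 -0.0711  0.0555] [0.053 0.057] rect [441.  -73.1] [26.4 58.1] 56.8 px 294 350 211 318
f -0.06 953 [-0.0465 -0.0319] [0.0311 0.0452]
f -0.05 562 [-0.046  -0.0318] [0.0311 0.0436]
f 0.0 78 [-0.0599 -0.0528] [0.0522 0.0599]
f 0.01 90 [-0.0599 -0.0569] [0.0535 0.0599]
```

View pics/w8c.png

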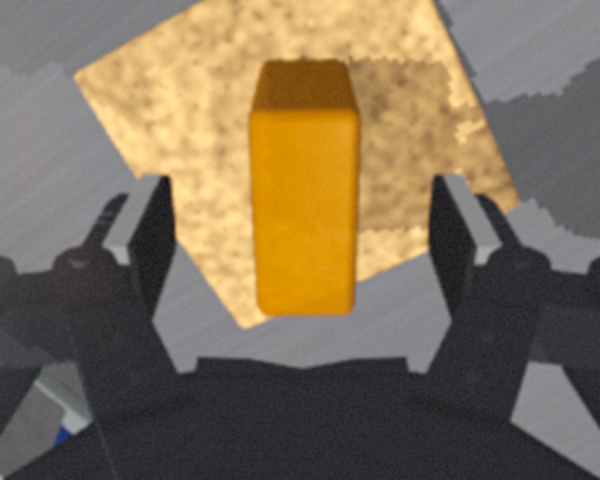

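The block sits centred and clear between the open jaws, and there is no contact. I'll go 8 mm deeper and close.

>>> {"name": "servo_tool", "arguments": {"motion": [[0.75, 0, 0, 0.004, 0, 0, 0], [0.75, 0, 0, 0.008, 0, 0, 0], [0.1, 0, 0, 0.008, 0, 0, 0], [0.1, 0, 0, 0.008, 0, 0, 0], [0.1, 0, 0, 0.008, 0, 0, 0], [0.1, 0, 0, 0.008, 0, 0, 0], [0.1, 0, 0, 0.008, 0, 0, 0], [0.1, 0, 0, 0.008, 0, 0, 0], [0.1, 0, 0, 0.008, 0, 0, 0]], "grip_force": 40}}

```text
clock: 18.77
position: [0.4405, -0.0735, 0.0017]
ee_rot: [0.885, 0.466, 0.0, -0.0]
ft_force: [-2.5, 1.2, 4.2]
grip_width: 0.294
```

>>> {"name": "servo_tool", "arguments": {"motion": [[0.1, 0, 0, -0.01, 0, 0, 0], [0.1, 0, 0, -0.03, 0, 0, 0], [0.1, 0, 0, -0.07, 0, 0, 0], [0.1, 0, 0, -0.11, 0, 0, 0], [0.1, 0, 0, -0.14, 0, 0, 0], [0.1, 0, 0, -0.14, 0, 0, 0]]}}

```text
clock: 19.52
position: [0.4417, -0.0733, 0.1433]
ee_rot: [0.885, 0.466, 0.002, -0.0]
ft_force: [-0.0, 0.6, -2.6]
grip_width: 0.295
```

```bash
python3 - <<'E'
from fing import *
o,im,d=snap('wrist','w9.png'); print(o['position'],o['ft_force'],o['grip_width'],yaw())
blk(o,im,d,(.4415,-.074),.12,.13,.25); 
rel((.610,.2565,o['position'][2],52.8))
E
```

```text
[ 0.44169787 -0.07331664  0.1433393 ] [-0.03069368  0.60166201 -2.64439107] 0.29458658978143626 55.50846427080171
amb 7365 [ 0.4349 -0.0694  0.1934] [0.167 0.198] rect [441.2 -74.1] [27.2 58.3] 54.6 px 291 350 194 328
[ 0.3676 -0.0472 -0.0006] [ 0.  -0.1  2.7]
```

>>> {"name": "servo_tool", "arguments": {"motion": [[0.1, 0.03, -0.004, 0, 0, 0, 0], [0.1, 0.08, -0.01, 0, 0, 0, 0.5], [0.1, 0.13, -0.016, 0, 0, 0, 1], [0.1, 0.18, -0.023, 0, 0, 0, 1.5], [0.1, 0.23, -0.03, 0, 0, 0, 2], [0.1, 0.28, -0.036, 0, 0, 0, 2.7], [0.1, 0.32, -0.041, 0, 0, 0, 2.7], [0.1, 0.35, -0.045, 0, 0, 0, 2.7], [0.1, 0.367, -0.047, 0, 0, 0, 2.7], [0.1, 0.367, -0.047, 0, 0, 0, 2.7], [0.1, 0.367, -0.047, 0, 0, 0, 2.7]]}}

```text
clock: 20.95
position: [0.6092, 0.2539, 0.1406]
ee_rot: [0.896, 0.444, -0.001, 0.0]
ft_force: [-0.2, -0.3, -2.3]
grip_width: 0.297
```

```bash
cat > look.py <<'E'
from fing import *
def look(fn):
    o,im,d=snap('wrist',fn); print('tcp',o['position'],yaw(),o['ft_force'],o['grip_width'])
    W=cloud('wrist',d,o); hsv=cv2.cvtColor(im,cv2.COLOR_BGR2HSV); H,S,V=[hsv[...,k].astype(int) for k in range(3)]
    nd=(d>0)&(np.hypot(W[...,0]-.57,W[...,1]-.204)<.14)
    for n,m in dict(cheekTop=nd&(W[...,2]>.104)&(W[...,2]<.112)&(H>18)&(H<35)&(S>100),cheek=nd&(W[...,2]>.06)&(W[...,2]<.112)&(H>18)&(H<35)&(S>100),
        spoke=nd&(W[...,2]>.081)&(W[...,2]<.09)&(H>100)&(H<130)&(S>100),dark=nd&(W[...,2]>.045)&(W[...,2]<.055)&(V<70),hub=nd&(W[...,2]>.058)&(W[...,2]<.066)&(S<60)&(V<110)).items():
        c,l,s,_=cv2.connectedComponentsWithStats(m.astype(np.uint8))
        for k in range(1,c):
            if s[k,4]>40:
                p=W[l==k]; r=cv2.minAreaRect((p[:,:2]*1000).astype(np.float32)); print(n,len(p),np.round(p.mean(0),4),np.round(r[0],1),np.round(r[1],1),round(r[2],1))
    blk(o,im,d,o['position'],.06,.085,.25)
    ci=(d>0)&(np.abs(W[...,2]-.05)<.004)&(S<40)&(V>110)&(np.hypot(W[...,0]-.57,W[...,1]-.204)<.15)
    if ci.sum()>50:
        (x,y),r=cv2.minEnclosingCircle((W[ci][:,:2]*1000).astype(np.float32)); print('disc',x,y,r)
E
python3 -c "
from look import *
look('w10.png')"
```

```text
tcp [0.60921587 0.25392569 0.1405556 ] 52.70179640312476 [-0.20025649 -0.29302663 -2.25427814] 0.29672985361703363
cheekTop 448 [0.5835 0.2783 0.1077] [583.7 278.5] [33.6  6.1] 52.7
cheek 869 [0.5824 0.2793 0.0967] [583.4 278.6] [33.6  6.6] 53.2
spoke 1012 [0.4998 0.2575 0.0846] [499.4 257. ] [ 8.8 76.9] 53.2
spoke 332 [0.5067 0.1192 0.0848] [509.1 122.3] [52.1  8.1] 53.0
spoke 53 [0.5379 0.1606 0.0849] [537.5 160. ] [8.4 6.2] 61.9
spoke 206 [0.619  0.1675 0.0845] [621.2 165.9] [ 7.7 27.4] 52.0
dark 1268 [0.6067 0.2641 0.0503] [611.4 257.3] [58.2 47.6] 40.2
dark 124 [0.6394 0.2946 0.0505] [638.6 293.4] [27.9  4.2] 53.2
hub 1405 [0.5703 0.2051 0.0617] [570.2 204.4] [37.  37.7] 62.8
amb 7305 [0.6031 0.2583 0.1906] [0.165 0.195] rect [609.  253.6] [27.1 58.4] 52.8 px 291 350 194 328
blue 14 [0.5837 0.2406 0.2171] [0.214 0.22 ] rect [583.9 240.8] [1.8 0.9] 60.2 px 250 256 279 287
green 5 [0.5919 0.2121 0.2488] [0.248 0.249] rect [592. 212.] [0.4 2.1] 20.4 px 193 195 380 382
disc 570.2078247070312 203.28048706054688 130.1390838623047
```

View pics/w10.png

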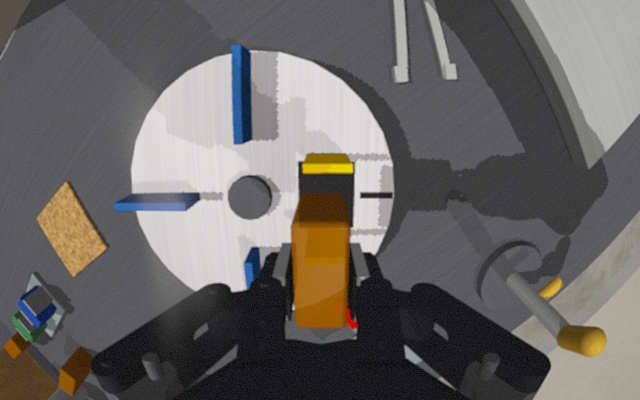

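The view shows the block held upright over the bay, with the yellow cheek at (327,168), the black line at (377,195) and the hub at (250,197). The bay centre works out at (0.6113, 0.2577), so a 4.4 mm outward shift is needed before descending.

>>> {"name": "servo_tool", "arguments": {"motion": [[0.1, 0.0044, -0.0006, 0, 0, 0, 0], [0.1, 0.0044, -0.0006, 0.01, 0, 0, 0], [0.1, 0.0044, -0.0006, 0.02, 0, 0, 0], [0.1, 0.0044, -0.0006, 0.025, 0, 0, 0], [0.1, 0.0044, -0.0006, 0.025, 0, 0, 0]]}}

```text
clock: 21.62
position: [0.6115, 0.2593, 0.116]
ee_rot: [0.896, 0.445, -0.0, -0.0]
ft_force: [-0.4, -0.0, -2.3]
grip_width: 0.298
```

```bash
python3 -c "
from look import *
look('w11.png')"
```

```text
tcp [0.61147947 0.25927392 0.1160201 ] 52.78994778257753 [-0.36676167 -0.01034138 -2.33200084] 0.29819942023066887
cheekTop 616 [0.5836 0.279  0.1076] [583.7 278.9] [33.6  6.3] 52.9
cheek 1149 [0.5825 0.2796 0.0969] [583.5 278.8] [34.   6.5] 53.2
spoke 1237 [0.5001 0.2575 0.0846] [499.8 257.4] [ 8.4 77. ] 53.4
spoke 466 [0.5113 0.1256 0.0847] [511.9 125.7] [61.1  8. ] 52.5
spoke 144 [0.6155 0.1706 0.0844] [615.9 169.4] [ 8.5 14.7] 50.2
dark 828 [0.6019 0.2631 0.0503] [605.4 261.8] [53.  37.5] 61.1
dark 177 [0.6391 0.2942 0.0507] [638.6 294. ] [28.   5.2] 53.0
hub 1626 [0.5704 0.2052 0.0617] [570.9 204.6] [37.9 37. ] 44.2
amb 7329 [0.6051 0.2636 0.1661] [0.14  0.171] rect [611.6 258.6] [27.  58.7] 52.8 px 291 350 194 328
blue 11 [0.5851 0.237  0.1925] [0.192 0.193] rect [585.1 237. ] [2.1 0.7] 46.0 px 232 237 291 292
green 4 [0.6014 0.2784 0.2412] [0.241 0.242] rect [601.3 278.3] [0.5 1. ] 80.6 px 361 363 364 367
disc 570.2632446289062 203.47515869140625 130.1914825439453
```

>>> {"name": "servo_tool", "arguments": {"motion": [[0.1, 0, 0.0006, 0.015, 0, 0, 0], [0.1, 0, 0.0006, 0.03, 0, 0, 0], [0.1, 0, 0.0006, 0.045, 0, 0, 0], [0.1, 0, 0.0006, 0.056, 0, 0, 0], [0.1, 0, 0.0006, 0.062, 0, 0, 0], [0.1, 0, 0.0006, 0.066, 0, 0, 0], [0.1, 0, 0.0006, 0.0685, 0, 0, 0], [0.1, 0, 0.0006, 0.0685, 0, 0, 0]]}}

```text
clock: 22.68
position: [0.6124, 0.2591, 0.0483]
ee_rot: [0.896, 0.445, 0.0, -0.0]
ft_force: [1.2, -0.4, -2.0]
grip_width: 0.294
```

>>> {"name": "servo_tool", "arguments": {"motion": [[0.1, 0, 0, 0.001, 0, 0, 0], [0.1, 0, 0, 0.002, 0, 0, 0], [0.1, 0, 0, 0.002, 0, 0, 0]]}}

```text
clock: 23.05
position: [0.6122, 0.2591, 0.0461]
ee_rot: [0.896, 0.445, -0.0, -0.0]
ft_force: [0.9, 0.8, -3.2]
grip_width: 0.289
```

>>> {"name": "servo_tool", "arguments": {"motion": [[0.1, 0, 0, 0.0008, 0, 0, 0], [0.1, 0, 0, 0.0008, 0, 0, 0]]}}

```text
clock: 23.3
position: [0.6124, 0.2592, 0.0458]
ee_rot: [0.896, 0.445, 0.0, -0.0]
ft_force: [-1.9, 0.1, 4.2]
grip_width: 0.298
```

>>> {"name": "servo_tool", "arguments": {"motion": [[0.4, 0, 0, 0, 0, 0, 0], [0.6, 0, 0, 0, 0, 0, 0], [0.7, 0, 0, 0, 0, 0, 0], [0.7, 0, 0, 0, 0, 0, 0], [0.7, 0, 0, 0, 0, 0, 0], [0.7, 0, 0, -0.02, 0, 0, 0], [0.7, 0, 0, -0.06, 0, 0, 0], [0.7, 0, 0, -0.1, 0, 0, 0], [0.7, 0, 0, -0.12, 0, 0, 0], [0.7, 0, 0, -0.12, 0, 0, 0]]}}

```text
clock: 24.55
position: [0.613, 0.2592, 0.1671]
ee_rot: [0.896, 0.445, 0.001, -0.0]
ft_force: [0.7, 0.3, -1.6]
grip_width: 0.699
```

```bash
python3 -c "
from look import *
look('w12.png')
o=monitor.get_obs();print(o['joint_pos'])"
```

```text
tcp [0.61304526 0.2592395  0.16710646] 52.7981346576247 [ 0.65814181  0.33493229 -1.57911464] 0.698782802276312
cheekTop 347 [0.5833 0.2785 0.1076] [583.3 278.4] [33.2  5.7] 52.9
cheekTop 317 [0.6389 0.2371 0.1075] [639.2 237. ] [32.7  6.6] 52.4
cheek 704 [0.5831 0.2792 0.096 ] [585.4 277.1] [33.5 12.2] 53.7
cheek 831 [0.6358 0.2398 0.1005] [631.8 242.4] [32.9 25. ] 52.9
spoke 809 [0.4994 0.2578 0.0846] [499.7 257.7] [ 8.6 77.3] 53.8
spoke 108 [0.536  0.1585 0.0847] [535.9 157.8] [15.2  7.4] 55.3
spoke 221 [0.5052 0.1175 0.0848] [507.4 119.9] [45.6  6.8] 52.0
spoke 42 [0.6693 0.132  0.0845] [668.4 133.5] [ 4.6 16.2] 37.0
dark 502 [0.6031 0.24   0.0503] [600.7 241.9] [ 9.9 58.2] 52.2
dark 340 [0.6256 0.2732 0.0503] [624.2 274.3] [ 6.  58.4] 53.7
dark 104 [0.6379 0.2926 0.0506] [638.7 293.1] [27.9  4.8] 49.9
hub 1167 [0.5705 0.2051 0.0618] [570.8 204.3] [37.1 37.3] 17.9
amb 2436 [0.6142 0.2575 0.0992] [0.095 0.101] rect [612.9 256. ] [32.5 61.8] 53.7 px 299 337 166 241
blue 15 [0.6026 0.2288 0.2311] [0.226 0.234] rect [602.8 228.6] [0.3 2.6] 44.4 px 252 255 304 315
green 4 [0.6297 0.2833 0.2283] [0.227 0.229] rect [629.9 283.1] [0.1 1.9] 53.5 px 388 389 284 286
disc 571.1316528320312 202.9585723876953 130.36932373046875
[-1.04159961  0.5477755   0.83634729  1.42646839 -0.40818069  1.34602773
  0.73321229]
```

```bash
python3 -c "
from h import *
rel((.4993,.2575,.12,52.9),(.4993,.2575,.032,52.9))"
```

```text
[-0.0696 -0.0889  0.0453] [-0.  -0.  -0.1]
[-0.0697 -0.0889  0.1333] [-0.  -0.  -0.1]
```

>>> {"name": "servo_tool", "arguments": {"motion": [[0.5, -0.03, -0.04, 0, 0, 0, 0], [0.5, -0.06, -0.075, 0.01, 0, 0, 0], [0.5, -0.07, -0.089, 0.03, 0, 0, 0], [0.5, -0.07, -0.089, 0.045, 0, 0, 0], [0.5, -0.07, -0.089, 0.045, 0, 0, 0], [0.5, -0.07, -0.089, 0.045, 0, 0, 0]]}}

```text
clock: 25.35
position: [0.5001, 0.2566, 0.1205]
ee_rot: [0.896, 0.444, 0.0, 0.001]
ft_force: [0.6, -0.8, 0.3]
grip_width: 0.498
```

```bash
python3 -c "
from look import *
look('w13.png'); rel((.4993,.2575,.032,52.9))"
```

```text
tcp [0.50012866 0.256649   0.12048631] 52.72907799579626 [ 0.64358281 -0.78760378  0.34914782] 0.49847428307630554
cheekTop 105 [0.5878 0.2881 0.1067] [587.7 287.1] [15.3  4.9] 52.0
cheek 671 [0.5859 0.2866 0.0861] [586.2 285.2] [20.2  4.9] 52.0
cheek 56 [0.6472 0.2498 0.1047] [646.2 250.2] [ 4.5 11.7] 62.1
spoke 947 [0.4974 0.2586 0.0847] [499.3 257.4] [ 6.9 77.4] 53.3
hub 1182 [0.5684 0.2052 0.0616] [569.9 204.3] [37.2 37.9] 53.8
amb 28 [0.5118 0.2898 0.1921] [0.182 0.199] rect [511.6 290.2] [2.7 8.6] 79.5 px 400 414 272 285
blue 48 [0.519  0.2412 0.0854] [0.085 0.086] rect [519.2 242.1] [ 6.  14.4] 52.6 px 317 325 237 255
green 3 [0.5107 0.2746 0.1651] [0.163 0.166] rect [510.9 274.5] [0.  2.1] 53.3 px 364 365 265 266
disc 570.0081176757812 203.9993133544922 129.46070861816406
[ 0.0001 -0.0013  0.0887] [ 0.1 -0.  -0.2]
```

Aligned over the spoke. I'll lower and close on it lightly.

>>> {"name": "servo_tool", "arguments": {"motion": [[0.5, 0, -0.001, 0.03, 0, 0, 0], [0.5, 0, -0.001, 0.06, 0, 0, 0], [0.5, 0, -0.001, 0.08, 0, 0, 0], [0.5, 0, -0.001, 0.088, 0, 0, 0], [0.5, 0, -0.001, 0.088, 0, 0, 0], [0, 0, -0.001, 0.088, 0, 0, 0], [0, 0, -0.001, 0.088, 0, 0, 0], [0, 0, -0.001, 0.088, 0, 0, 0], [0, 0, -0.001, 0.088, 0, 0, 0], [0, 0, -0.001, 0.088, 0, 0, 0], [0, 0, -0.001, 0.088, 0, 0, 0]], "grip_force": 20}}

```text
clock: 26.78
position: [0.4988, 0.2582, 0.0331]
ee_rot: [0.896, 0.445, 0.001, -0.0]
ft_force: [-0.8, -0.9, 6.5]
grip_width: 0.09
```

```bash
python3 - <<'E'
from h import *
o=monitor.get_obs(); print(o['position'],yaw(),o['ft_force'],o['grip_width'])
Q=R.from_quat(o['ee_rot']); A=np.array([.5703,.2038]); v=o['position'][:2]-A; print('r,ang',np.hypot(*v),np.degrees(np.arctan2(v[1],v[0])))
for a in [1,3,7,11,15,20,25,30,35,40,45,49,52,54,55.5,56]:
    t=-np.radians(a); n=A+np.array([[np.cos(t),-np.sin(t)],[np.sin(t),np.cos(t)]])@v
    print(a,np.round(Q.inv().apply(np.r_[n,o['position'][2]]-o['position']),4).tolist())
E
```

```text
[0.49880637 0.25819985 0.03311853] 52.8052224672438 [-0.79456852 -0.87113354  6.53702927] 0.08976991996758855
r,ang 0.08983697682607723 142.7323188073845
1 [0.0016, 0.0, 0.0]
3 [0.0047, 0.0001, 0.0]
7 [0.0109, 0.0007, 0.0]
11 [0.0171, 0.0017, 0.0]
15 [0.0232, 0.0031, 0.0]
20 [0.0307, 0.0055, 0.0]
25 [0.038, 0.0085, 0.0001]
30 [0.0449, 0.0121, 0.0001]
35 [0.0515, 0.0163, 0.0001]
40 [0.0577, 0.0211, 0.0001]
45 [0.0635, 0.0264, 0.0001]
49 [0.0678, 0.031, 0.0001]
52 [0.0707, 0.0346, 0.0001]
54 [0.0726, 0.0371, 0.0001]
55.5 [0.074, 0.039, 0.0001]
56 [0.0744, 0.0397, 0.0001]
```

>>> {"name": "servo_tool", "arguments": {"motion": [[0, 0.0016, 0, 0, 0, 0, 1], [0, 0.0047, 0.0001, 0, 0, 0, 3], [0, 0.0109, 0.0007, 0, 0, 0, 7], [0, 0.0171, 0.0017, 0, 0, 0, 11], [0, 0.0232, 0.0031, 0, 0, 0, 15], [0, 0.0307, 0.0055, 0, 0, 0, 20], [0, 0.038, 0.0085, 0, 0, 0, 25], [0, 0.0449, 0.0121, 0, 0, 0, 30], [0, 0.0515, 0.0163, 0, 0, 0, 35], [0, 0.0577, 0.0211, 0, 0, 0, 40], [0, 0.0635, 0.0264, 0, 0, 0, 45], [0, 0.0678, 0.031, 0, 0, 0, 49], [0, 0.0707, 0.0346, 0, 0, 0, 52], [0, 0.0726, 0.0371, 0, 0, 0, 54], [0, 0.074, 0.039, 0, 0, 0, 55.5], [0, 0.0744, 0.0397, 0, 0, 0, 56], [0, 0.0744, 0.0397, 0, 0, 0, 56], [0, 0.0744, 0.0397, 0, 0, 0, 56]]}}

```text
clock: 29.02
position: [0.5757, 0.2942, 0.0332]
ee_rot: [1.0, -0.027, 0.001, -0.001]
ft_force: [2.0, 3.5, 5.1]
grip_width: 0.086
```

```bash
python3 - <<'E'
from look import *
o=monitor.get_obs(); v=o['position'][:2]-np.array([.5703,.2038]); print(np.hypot(*v),np.degrees(np.arctan2(v[1],v[0])),yaw())
o,im,d=snap('wrist','w14.png')
o2,t,dt=snap('top','t14.png')
cv2.imwrite('pics/m14.png',np.vstack([cv2.resize(t[90:210,190:330],(466,400),interpolation=cv2.INTER_CUBIC)]))
E
```

```text
0.09056397532594126 86.56789346983528 -3.141026373889696
```

View pics/m14.png

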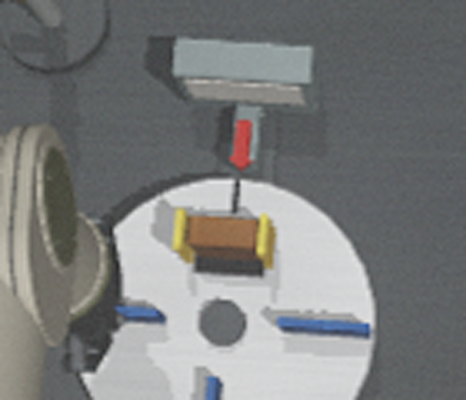

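The line meets the pointer tip at about (239,172), and the block stands in the bay. I'll release the spoke and retreat upward.

>>> {"name": "servo_tool", "arguments": {"motion": [[0.3, 0, 0, 0, 0, 0, 0], [0.5, 0, 0, 0, 0, 0, 0], [0.5, 0, 0, 0, 0, 0, 0], [0.5, 0, 0, 0, 0, 0, 0], [0.5, 0, 0, -0.02, 0, 0, 0], [0.5, 0, 0, -0.06, 0, 0, 0], [0.5, 0, 0, -0.12, 0, 0, 0], [0.5, 0, 0, -0.15, 0, 0, 0], [0.5, 0, 0, -0.15, 0, 0, 0], [0.5, 0, 0, -0.15, 0, 0, 0]]}}

```text
clock: 30.38
position: [0.5746, 0.2929, 0.1824]
ee_rot: [1.0, -0.028, -0.0, -0.0]
ft_force: [-0.2, -0.1, 0.3]
grip_width: 0.499
```

```bash
python3 - <<'E'
from look import *
look('w15.png')
o,im,d=snap('top','t15.png'); W=cloud('top',d); hsv=cv2.cvtColor(im,cv2.COLOR_BGR2HSV); H,S,V=[hsv[...,k].astype(int) for k in range(3)]
nd=(d>0)&(np.hypot(W[...,0]-.57,W[...,1]-.204)<.14); A=np.array([570.3,203.8])
for n,m in dict(spoke=nd&(W[...,2]>.06)&(H>105)&(H<130)&(S>110),amb=nd&(W[...,2]>.09)&(H>3)&(H<17)&(S>100)).items():
    c,l,s,_=cv2.connectedComponentsWithStats(m.astype(np.uint8))
    for k in range(1,c):
        if s[k,4]>15:
            p=W[l==k]; r=cv2.minAreaRect((p[:,:2]*1000).astype(np.float32)); v=np.array(r[0])-A; print(n,len(p),p[:,2].mean().round(4),np.round(r[0],1),np.round(r[1],1),round(r[2],1),'r',np.hypot(*v).round(1),'ang',np.degrees(np.arctan2(v[1],v[0])).round(2))
E
```

```text
tcp [0.5746208  0.29293516 0.18240235] -3.208485944104966 [-0.22008295 -0.05464846  0.33827105] 0.4992917084297898
cheekTop 176 [0.6458 0.2356 0.1073] [643.3 235. ] [ 7.1 27.4] 84.9
cheek 752 [0.6419 0.237  0.0884] [639.7 232.5] [13.4 34.2] 85.5
spoke 629 [0.5752 0.2949 0.0848] [575. 293.] [77.   6.5] 87.1
spoke 257 [0.4635 0.2095 0.0845] [464. 209.] [ 8.3 41. ] 88.8
spoke 170 [0.5678 0.1353 0.0848] [567.9 133.9] [40.8  5.8] 86.9
dark 47 [0.6837 0.1977 0.0507] [683.4 197.8] [28.5  3.4] 1.1
hub 843 [0.5712 0.2056 0.0618] [570.8 204.1] [37.3 36.5] 74.2
amb 23 [0.6092 0.2977 0.2416] [0.235 0.247] rect [609.2 297.6] [0.7 1.1] 14.5 px 396 404 264 278
blue 53 [0.5754 0.2917 0.0855] [0.085 0.086] rect [575.  291.6] [15.1  6.4] 87.2 px 318 325 186 202
green 4 [0.5529 0.2933 0.2284] [0.225 0.232] rect [553.  293.5] [3.7 0.1] 82.8 px 275 277 270 273
disc 570.5315551757812 203.2905731201172 130.03201293945312
spoke 59 0.0836 [573.2 287.4] [67.9  7.4] 86.3 r 83.6 ang 88.03
spoke 65 0.0837 [564.8 112.8] [73.4  6.7] 87.4 r 91.2 ang -93.43
spoke 68 0.0824 [481.2 206.3] [ 6.  75.2] 86.8 r 89.2 ang 178.39
amb 174 0.0987 [638.9 199.3] [56.2 24.2] 86.2 r 68.7 ang -3.76
```

```bash
python3 -c "
from h import *
print(ticket.hand_in())"
```

```text
the job is handed in; nothing more can be done
None
```

The job was handed in at about 30.5 s on the robot clock. The amber block stands released in the bay, and the turntable is at its mark by my measurements; `hand_in` reports no verdict.

**What I did:** I took the block by its ends out of the rack and stood it on the cork pad. I then regripped it by its flat faces, lowered it into the bay and released it after light contact. Last, I gripped a blue spoke, turned the disc about 56° clockwise, let go and lifted clear.

**Last checks:**
- **Block:** it is upright, about 69 mm from the axis (68 mm nominal) and about 1 mm off sideways.
- **Turntable:** the black line is at about -3.1°, against about -3° for the pointer and lamp, inside the ±3.4° allowed. The top view taken before I let go shows the line meeting the pointer tip.
- **Arm:** it is touching nothing, with the wrist force close to zero. I did not re-measure the other blocks and bench things at the end.

**What went wrong on the way:**
- **Two missed flat-face grips:** the fingertips measured about 33 mm short of the reported TCP, which disagrees with the tool description. The first attempt closed just above the block, and the second pressed on its top with about 36 N. The block stayed upright and nearly unmoved, and a deeper grip then worked.
- **Shallow end grip in the rack:** by the same measurement, the first grip held the block by only a few millimetres.

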